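# Clamp a washer panel in the bench jig

## Task

The washer-studded panel lies loose in the wooden jig. Slide the metal stop along its track so that it pushes the panel home, leaving the panel flat and snug between the fence and the stop, then turn the stop's clamp knob clockwise (seen from above) until it is tight and let go. Leave the other things on the bench where they are.

Things in the scene. Friction and masses are not known exactly. Their poses are not given: they have to be found in the camera images.
- jig: Fixed beech board lying on the bench, 170 (x) x 540 (y) x 36 mm high, with a 30 mm aluminium track let in flush along its middle. Origin: centre of its underside; its y axis is the slide direction, z up. A fixed wooden fence, 150 x 20 mm and 26 mm above the board, stands across its -y end; the fence face that the panel must meet is at jig y = -235 mm and looks to jig +y.
- fence_face (a point): Middle of the fence face, 6 mm above the board's top; axes as the jig's.
- panel: Loose flat panel, 120 (x) x 180 (y) x 12 mm, about 0.3 kg, white edge and a field of washers on top, lying on the board between fence and stop. Origin: centre of its underside; y along its length.
- panel_fence_edge (a point): Middle of the panel's end facing the fence (panel y = -90 mm), at half its thickness; axes as the panel's.
- panel_stop_edge (a point): Middle of the panel's end facing the stop (panel y = +90 mm), at half its thickness; axes as the panel's.
- stop (a joint): Travel of the sliding stop in m, 0 (farthest from the fence) to 0.235, growing as it slides to jig -y, towards the fence. It cannot leave the track. Its face is at jig y = 145 mm minus this value; it meets a panel that is home at about 0.200. Unlocked it slides with about 2 N (the panel adds 1 to 3 N); locked it holds over 25 N.
- stop_face (a point): Middle of the stop's pushing face, 6 mm above the board's top; axes as the jig's. The stop is a plain aluminium block 120 (x) x 45 (y) mm, reaching behind this face in jig +y, its top 30 mm above the board.
- knob (a joint): Turn of the clamp knob in rad, 0 (loose, bar across the board along jig x) to 1.4 (end stop, bar nearly along jig y); grows clockwise seen from above. Free play to about 0.8, then it bites, with torque rising to about 0.25 N m; from 0.9 the stop no longer slides freely; tight is above 1.15. It stays where left, with a spring-back up to 0.05 rad.
- knob_grip (a point): On the knob's vertical axis at grip height: 97.5 mm above the bench, 22.5 mm behind the stop face. Black knob on the stop: an upright bar 56 mm long (this point's x) x 14 mm thick (its y: grip it so) on a hub 36 mm across, 8 mm high. Bar top 9 mm above this point, hub top 23 mm below, stop top 31 mm below. The point turns with the knob; z up.
- screwdriver: Bystander: loose screwdriver, black handle, 200 mm long, on the bench beside the jig. Origin at its middle, underside.
- tape_roll: Bystander: loose yellow roll of tape, 90 mm across, 25 mm high. Origin at the middle of its underside.
- washer_tub: Bystander: loose blue open tub of washers, 90 x 70 x 35 mm. Origin at the middle of its underside.
- big_washer: Bystander: loose steel washer, 32 mm across, 6 mm thick, lying on the jig board behind the stop. Origin at the middle of its underside.
- bit_block: Bystander: loose dark wooden block with eight driver bits, 50 x 90 x 38 mm high. Origin at the middle of its underside.
- glue_jar: Bystander: loose closed white jar, 56 mm across, 60 mm high. Origin at the middle of its underside.
- wrench: Bystander: loose steel wrench, 180 mm long, lying on the bench beside the jig. Origin at its middle, underside.

How it is judged:
At the end, for the whole second after the job is handed in: Knob tight (above 1.15 rad); panel at rest, flat on the board (tilt under 0.04 rad, end raised under 4 mm, within 40 mm of the fence's middle sideways), square to the jig within 0.04 rad, one end within 3 mm of the fence and the stop face within 3 mm of the other end (value of joint knob above 1.15 rad and y of panel_fence_edge in the frame of fence_face between -0.003 and 0.003 m and y of stop_face in the frame of panel_stop_edge between -0.003 and 0.003 m and angle between the y axis of panel and the y axis of jig, either way round below 0.04 rad and angle between panel's own z axis and vertical below 0.04 rad and z of panel_fence_edge in the frame of fence_face below 0.004 m and x of panel_fence_edge in the frame of fence_face between -0.04 and 0.04 m and linear speed of panel below 0.01 m/s); the robot touches nothing.
It fails at once if a bystander (screwdriver, tape roll, washer tub, big washer, bit block, glue jar, wrench) is moved by more than 30 mm (distance of any of screwdriver, tape_roll, washer_tub, big_washer, bit_block, glue_jar, wrench from where it was at the start of the episode above 0.03 m).
It also fails if it takes over 35 s, if anything falls off the work surface, if the arm or the gripper's body presses on something with over 40 N, if the wrist force passes 120 N, or if a joint passes its speed limit or range.

## Robot

A 6-joint arm with a two-finger parallel gripper is mounted at the origin on the work surface. World frame = base frame: x ahead of the robot, y to its left, z up, the work surface at z = 0. Lengths are in m, angles in rad, forces in N, time in s.
With the tool pointing down it reaches from about 0.375 to 0.975 m from the base axis. Payload 3.8 kg.
Tool frame: the origin (TCP) lies midway between the tips of the shut fingers; the grasp point (between the pads) lies 19 mm behind it; z points along the fingers, y is the line along which they close (so a half turn about z gives the same grasp; the last joint's range is limited). The gripper opens to 88 mm and grips with 3 to 60 N. Pads are 18 mm wide; open, the fingers measure 123 mm over their backs; the gripper's body (75 mm by 187 mm) begins 45 mm behind the grasp point.
Start: joints at [1.288, 0.264, 1.604, -0, 1.274, -0.037], TCP at [0.164, 0.655, 0.239] pointing down, gripper open.
Joint ranges: [-2.63, 2.63], [-0.94, 2.18], [0.31, 2.57], [-1.31, 4.45], [0, 2.66], [-2.55, 2.55]. Speed limits (rad/s): [2.57, 2.57, 3.14, 3.14, 3.14, 3.14].

## Interface

Orientations are given as a rotation vector (axis times angle).
In Python, from cell import manip, inverse_kinematics, cams, order gives the robot as it stands. Calls block until the motion is done:
- manip.move_pose(position, orientation): joint-space move of the TCP to a pose.
- manip.move_linear(position, rate=0.15, rot=None): straight line of the TCP; rot=None keeps the orientation; rate is the mean speed in m/s.
- manip.set_joints(angles): joint-space move.
- manip.set_gripper(opening, force=None): finger opening in m; force is the grip in N (None keeps the last); returns when the fingers have stopped.
- manip.dwell(seconds).
- inverse_kinematics(position, orientation): joint angles nearest the present ones, or None.
- manip.state(): the state.
- cams.capture(name): name is "side" or "top" or "wrist"; returns a dict with "image" (384x512x3 uint8, blue, green, red), "z_map" (384x512 float32, m along the optical axis (not along the pixel's ray), 0 where there is no reading), "intrinsics" (3x3 intrinsics, pixels), "k1" (the pictures are not rectified: a ray, as slopes to the right and down, at radius r is drawn at 1 + k1 r^2 times it, then the intrinsics apply), "position" and "orientation" of the camera in the world; the wrist camera has in their place "T_tool_cam" (4x4, takes a point from camera to tool coordinates, whose origin is the TCP and whose axes are the flange's). Camera axes: x right, y down, z forward; pixel columns grow to the right and rows downward; lengths in m; the calibration is good to about 2 mm. A picture is of the moment at which its call begins: read the wrist's pose just before it.
A pose or a line that the arm cannot do raises manip.IKError and nothing moves.
- order.close_job(): hands the job in; it is judged then, once.
The state is a dict: "clock": time; "joint_pos": joint angles; "joint_velocities": joint speeds; "tau": joint torques, N m; "tool_pos": TCP position; "tcp_rot": TCP orientation; "contact_force": force on the tool from outside, world axes, zero at the start; "moment": the same for the moment, N m; "gripper_width": finger opening in m; "grasp_force": force on a finger pad.
Only numpy, scipy, OpenCV 4.12 (cv2) and the standard library are available. Lean on these libraries where they do the work, as an engineer would, in place of code of your own. Each camera call takes 0.05 s, during which the arm holds its last target. There are 200 camera calls.

## Working session

There is one attempt and no reset: what is moved stays moved. The work goes in short steps, each a Python script; the robot and the scene stay as the last script left them, time stands still between calls to the robot, and variables do not carry over. Pictures are saved under pics/ and viewed, at most 10 in all, crops included, and the job is handed in when it is done.

```bash
mkdir -p pics; ls; cat > h.py <<'E'
import numpy as np, cv2
from scipy.spatial.transform import Rotation as R
from cell import manip, inverse_kinematics, cams, order
def rot(o):
    o=np.array(o,float)
    return o if o.shape==(3,3) else (R.from_quat(o).as_matrix() if o.size==4 else R.from_rotvec(o).as_matrix())
def cap(name):
    s=manip.state(); c=cams.capture(name)
    if name=="wrist":
        T=np.eye(4);T[:3,:3]=rot(s["tcp_rot"]);T[:3,3]=s["tool_pos"];T=T@np.array(c["T_tool_cam"])
        c["R"],c["t"]=T[:3,:3],T[:3,3]
    else: c["R"],c["t"]=rot(c["orientation"]),np.array(c["position"])
    return c
def ray(c,u,v):
    K=np.array(c["intrinsics"]);
    p=cv2.undistortPoints(np.array([[[u,v]]],float),K,np.array([c["k1"],0,0,0.]))[0,0]
    return np.r_[p,1]
def at_z(c,u,v,z):
    d=c["R"]@ray(c,u,v); return c["t"]+d*(z-c["t"][2])/d[2]
def at_depth(c,u,v):
    return c["t"]+c["R"]@(ray(c,u,v)*c["z_map"][int(round(v)),int(round(u))])
def save(c,n,crop=None,f=1):
    im=c["image"]
    if crop: x0,y0,x1,y1=crop; im=im[y0:y1,x0:x1]
    cv2.imwrite("pics/"+n,cv2.resize(im,None,fx=f,fy=f,interpolation=cv2.INTER_CUBIC))
E
python3 - <<'E'
from h import *
import pickle
for n in("top","side"):
    c=cap(n);save(c,n+"0.png",None,1.5);pickle.dump(c,open(n+"0.pkl","wb"));print(c["t"],c["orientation"],c["intrinsics"],c["k1"])
print(manip.state())
E
```

```text
pics
[ 0.36832106 -0.03343817  1.16329205] [-2.14572308  2.09402975 -0.21627326] [[476.23146268   0.         253.65630749]
 [  0.         476.23146268 193.54273071]
 [  0.           0.           1.        ]] 0.035188568795856405
[ 0.35288962 -0.7945539   0.56174361] [-2.10950656  0.27623384 -0.17425865] [[399.36797934   0.         247.9137496 ]
 [  0.         399.36797934 195.3224723 ]
 [  0.           0.           1.        ]] -0.06377639019025266
{'clock': 0.1, 'joint_pos': array([ 1.28806891e+00,  2.64668075e-01,  1.60521585e+00, -3.54665348e-05,
        1.27371475e+00, -3.68426369e-02]), 'joint_velocities': array([-0.0011498 , -0.00206931, -0.00325137,  0.00033052,  0.00064328,
       -0.0006598 ]), 'tau': array([-2.87365201e-04, -5.03613102e+01, -3.58076048e+01,  7.30897486e-02,
        2.31876725e-02, -6.88064347e-05]), 'tool_pos': array([0.16410213, 0.65409048, 0.23753074]), 'tcp_rot': array([-0.3852112 , -3.11759715,  0.00311909]), 'contact_force': array([-1.59476376, -0.01444011, -0.45835304]), 'moment': array([-0.01924637,  0.0377494 , -0.03449534]), 'grasp_force': 0.0, 'gripper_width': 0.08827395514973602}
```

View pics/top0.png

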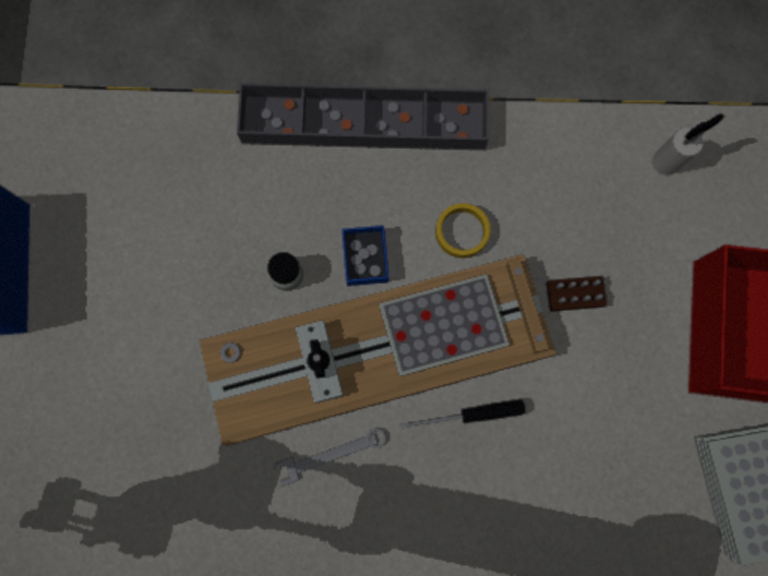

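View pics/side0.png

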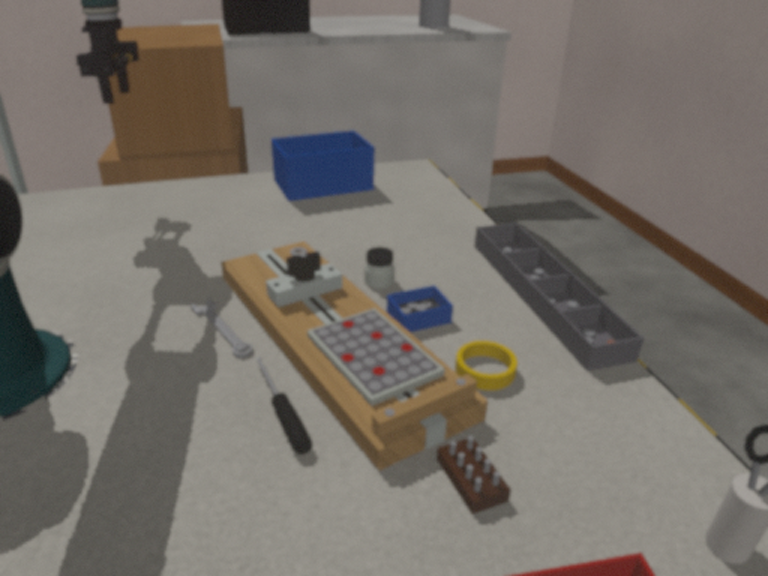

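The top view (1.5×) shows the board corners at about (201,340), (222,443), (553,352) and (524,257). The knob is near (318,359) with its bar across the board, and the panel corners are (381,303), (489,276), (508,347), (402,374). The side view agrees: the panel lies flat and the tub, jar and washer are clear of the track.

```bash
python3 - <<'E'
from h import *
import pickle
c=pickle.load(open("top0.pkl","rb"))
save(c,"top_crop.png",(125,165,375,300),3.2)
P=lambda u,v,z: at_z(c,u/1.5,v/1.5,z)
J=[P(201,340,.036),P(222,443,.036),P(553,352,.036),P(524,257,.062)]
for n,p in zip("ABCD",J):print(n,p.round(4))
for q in((381,303),(489,276),(508,347),(402,374)):print('panel',P(*q,.048).round(4))
print('knob',P(318,359,.1065).round(4), at_depth(c,318/1.5,359/1.5))
E
```

```text
A [0.507  0.2445 0.036 ]
B [0.3489 0.2005 0.036 ]
C [ 0.5016 -0.3123  0.036 ]
D [ 0.6486 -0.2636  0.062 ]
panel [ 0.5713 -0.0385  0.048 ]
panel [ 0.6195 -0.2101  0.048 ]
panel [ 0.5062 -0.2391  0.048 ]
panel [ 0.4599 -0.0737  0.048 ]
knob [0.4742 0.0529 0.1065] [0.47425516 0.05301135 0.10571658]
```

View pics/top_crop.png

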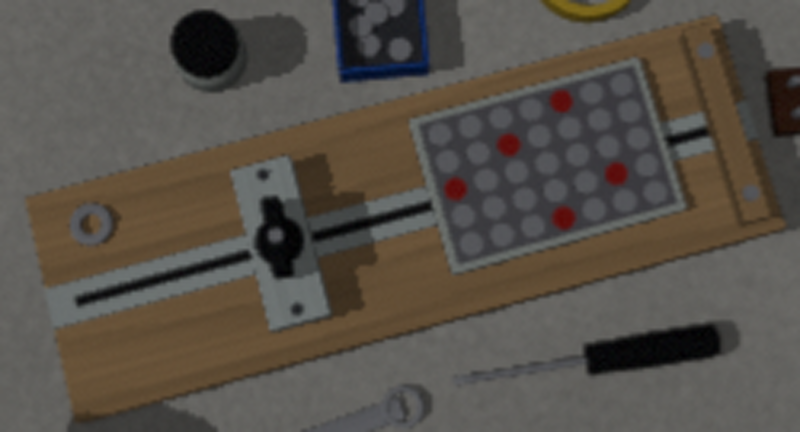

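```bash
python3 - <<'E'
from h import *
import pickle
c=pickle.load(open("top0.pkl","rb"))
P=lambda u,v,z: at_z(c,u/3.2+125,v/3.2+165,z)
ang=lambda a,b:np.arctan2(*(b-a)[[1,0]])
print('slot',P(80,301,.036),P(705,133,.036),ang(P(705,133,.036),P(80,301,.036)))
print('low edge',ang(P(783,228,.036),P(75,417,.036)),'up',ang(P(717,15,.036),P(27,197,.036)))
print('fence',P(685,38,.062),P(742,222,.062),ang(P(742,222,.062),P(685,38,.062))+np.pi/2)
print('stop block front',P(291,156,.066),P(328,315,.066),ang(P(328,315,.066),P(291,156,.066))+np.pi/2)
print('stop block back',P(232,170,.066),P(270,330,.066))
print('panel ang',ang(P(639,60,.048),P(411,120,.048)),ang(P(685,206,.048),P(456,272,.048)))
print('bar',ang(P(284,275,.1065),P(272,200,.1065))+np.pi/2,P(278,238,.1065))
j=ang(P(705,133,.036),P(80,301,.036))
k=P(278,238,.1065);k[2]=.0785
for tr in(0,.2):
  p=k-tr*np.array([np.cos(j),np.sin(j),0])
  for turn in(0,-.7,-1.3,-1.4):
    for flip in(0,np.pi):
      y=j-np.pi/2+turn+flip   # tool x yaw: tool y along jig y
      Rt=R.from_euler('z',y)*R.from_euler('x',np.pi)
      print(tr,turn,flip>0,inverse_kinematics(p,Rt.as_rotvec()))
E
```

```text
slot [0.43172599 0.20161277 0.036     ] [ 0.56782445 -0.25800877  0.036     ] 1.858680356965675
low edge 1.8526145207451228 up 1.8584939105607021
fence [ 0.63443656 -0.23901012  0.062     ] [ 0.49846226 -0.27861932  0.062     ] 1.854251774457108
stop block front [0.53797402 0.04955612 0.066     ] [0.42417401 0.01868946 0.066     ] 1.8356598274480227
stop block back [0.52665811 0.0919069  0.066     ] [0.41267674 0.05950207 0.066     ]
panel ang 1.8570930339420506 1.874690576640952
bar 1.770156069427472 [0.47407777 0.05322027 0.1065    ]
0 0 False [0.05957369 0.05261804 2.16939319 0.         0.91958142 1.34248598]
0 0 True [ 0.05957369  0.05261804  2.16939319  0.          0.91958142 -1.79910667]
0 -0.7 False [ 5.95736882e-02  5.26180432e-02  2.16939319e+00 -8.88178420e-16
  9.19581421e-01  2.04248598e+00]
0 -0.7 True [ 5.95736882e-02  5.26180432e-02  2.16939319e+00 -4.44089210e-16
  9.19581421e-01 -1.09910667e+00]
0 -1.3 False None
0 -1.3 True [ 5.95736882e-02  5.26180432e-02  2.16939319e+00 -4.44089210e-16
  9.19581421e-01 -4.99106669e-01]
0 -1.4 False None
0 -1.4 True [ 5.95736882e-0
[... 160 characters left out ...]
98221827]
0.2 0 True [-0.30069402  0.18217651  2.02267304  0.          0.93674311 -2.15937438]
0.2 -0.7 False [-3.00694023e-01  1.82176506e-01  2.02267304e+00 -8.88178420e-16
  9.36743106e-01  1.68221827e+00]
0.2 -0.7 True [-0.30069402  0.18217651  2.02267304  0.          0.93674311 -1.45937438]
0.2 -1.3 False [-3.00694023e-01  1.82176506e-01  2.02267304e+00 -4.44089210e-16
  9.36743106e-01  2.28221827e+00]
0.2 -1.3 True [-0.30069402  0.18217651  2.02267304  0.          0.93674311 -0.85937438]
0.2 -1.4 False [-3.00694023e-01  1.82176506e-01  2.02267304e+00 -4.44089210e-16
  9.36743106e-01  2.38221827e+00]
0.2 -1.4 True [-0.30069402  0.18217651  2.02267304  0.          0.93674311 -0.75937438]
```

```bash
cat >> h.py <<'E'
J=1.856; d=-np.array([np.cos(J),np.sin(J),0])   # slide direction
K0=np.array([.475,.0537,.0795])
def yaw(turn): return (R.from_euler('z',J+np.pi/2-turn)*R.from_euler('x',np.pi)).as_rotvec()
def st(n=''):
    s=manip.state(); f=np.array(s["contact_force"]); p=np.array(s["tool_pos"])
    print(n,'t%.2f'%s["clock"],'s%.1fmm'%(1e3*(p-K0)@d),p.round(4),'F',f.round(1),'push%.1f'%-(f@d),'Mz%.2f'%s["moment"][2],'w%.4f g%.1f'%(s["gripper_width"],s["grasp_force"]))
    return -(f@d)
E
python3 - <<'E'
from h import *
manip.set_gripper(.06)
manip.move_pose(K0+[0,0,.12],yaw(.05)); st()
manip.move_linear(K0,.12); st('down')
manip.set_gripper(.0,25); st('grip')
save(cap("wrist"),"w1.png",None,1.2)
manip.move_linear(K0+.03*d,.08); st('slid')
save(cap("top"),"top1.png",(125,165,375,300),2.4)
E
```

```text
t3.09 s-0.4mm [0.4752 0.0542 0.1996] F [0.2 0.2 1. ] push0.1 Mz-0.05 w0.0600 g0.0
down t4.24 s0.1mm [0.4758 0.0538 0.0803] F [ 0.1 -0.1 -0.5] push-0.1 Mz0.02 w0.0600 g0.0
grip t5.00 s-0.2mm [0.475  0.0539 0.0796] F [-0.8  2.7  0.6] push2.8 Mz-0.14 w0.0138 g25.0
slid t5.58 s31.3mm [0.484  0.0237 0.0796] F [ 1.6 -2.3 -0.6] push-2.7 Mz-0.08 w0.0136 g25.0
```

View pics/top1.png

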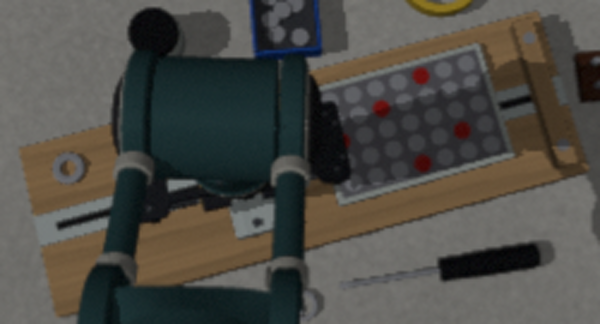

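The stop block, near (258,220), has moved with the grip, which holds the 14 mm bar. The panel hasn't been touched yet. I'll keep sliding and watch the force.

```bash
python3 - <<'E'
from h import *
manip.move_linear(K0+.112*d,.07); manip.dwell(.2); st('112')
s=.112
while s<.140:
    s+=.002; manip.move_linear(K0+s*d,.04); manip.dwell(.1)
    if st('%.3f'%s)>14: break
save(cap("side"),"side1.png",(190,150,350,320),3.5)
E
```

```text
112 t7.15 s113.3mm [ 0.5074 -0.0548  0.0796] F [ 3.6  3.9 -2. ] push2.7 Mz-0.08 w0.0140 g25.0
0.114 t7.50 s115.0mm [ 0.5079 -0.0565  0.0796] F [ 4.1  3.3 -2.1] push2.0 Mz-0.04 w0.0135 g25.0
0.116 t7.85 s117.0mm [ 0.5085 -0.0584  0.0796] F [ 3.5  4.3 -1.9] push3.1 Mz-0.06 w0.0140 g25.0
0.118 t8.20 s119.0mm [ 0.509  -0.0603  0.0796] F [ 4.4  5.1 -0.9] push3.6 Mz-0.12 w0.0137 g25.0
0.120 t8.55 s121.0mm [ 0.5096 -0.0622  0.0796] F [ 4.7  4.4 -0.6] push2.9 Mz-0.04 w0.0137 g25.0
0.122 t8.90 s123.0mm [ 0.5101 -0.0641  0.0796] F [ 5.1  5.  -0.8] push3.4 Mz-0.10 w0.0138 g25.0
0.124 t9.25 s124.2mm [ 0.5105 -0.0653  0.0796] F [ 4.1  7.2 -0.5] push5.8 Mz-0.06 w0.0136 g25.0
0.126 t9.60 s124.3mm [ 0.5105 -0.0654  0.0796] F [ 2.2 13.5  2.7] push12.3 Mz-0.09 w0.0137 g25.0
0.128 t9.95 s124.5mm [ 0.5104 -0.0656  0.0796] F [ 0.8 20.4  5.4] push19.4 Mz-0.02 w0.0136 g25.0
```

View pics/side1.png

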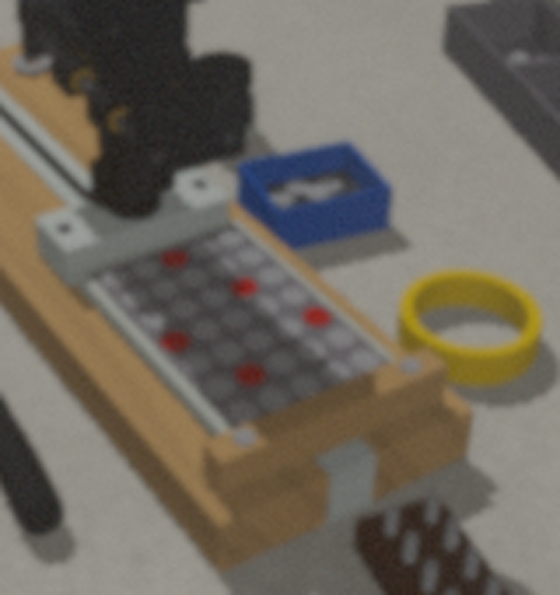

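The panel is flat against the fence and the stop is tight on it, with force rising from s≈124 mm. Next I'll ease the push to about 10 N, grip harder and turn.

```bash
python3 - <<'E'
from h import *
p=K0+.1265*d
manip.set_gripper(0,50); manip.move_linear(p,.04); st('eased')
for a in list(np.arange(.25,1.26,.2))+[1.32,1.37]:
    manip.move_pose(p,yaw(a)); st('%.2f'%a)
    if abs(manip.state()["moment"][2])>1: break
s=manip.state(); m=R.from_rotvec(s["tcp_rot"]).as_matrix(); print('turn',J+np.pi/2-np.arctan2(m[1,0],m[0,0]))
E
```

```text
eased t10.47 s124.3mm [ 0.5104 -0.0655  0.0796] F [ 1.1 14.6  3.5] push13.6 Mz-0.05 w0.0134 g50.0
0.25 t10.78 s123.7mm [ 0.5103 -0.0648  0.0796] F [ 1.4 17.3  4.2] push16.2 Mz-0.04 w0.0133 g50.0
0.45 t11.08 s123.0mm [ 0.5103 -0.0641  0.0796] F [ 1.5 20.6  4.4] push19.4 Mz-0.09 w0.0135 g50.0
0.65 t11.39 s122.5mm [ 0.5106 -0.0635  0.0796] F [ 2.6 22.6  3.5] push21.0 Mz-0.05 w0.0139 g50.0
0.85 t11.70 s122.0mm [ 0.5109 -0.0629  0.0796] F [ 3.7 26.   2.9] push23.9 Mz-0.08 w0.0137 g50.0
1.05 t12.01 s121.6mm [ 0.5113 -0.0624  0.0797] F [ 5.2 27.2  2.1] push24.6 Mz-0.03 w0.0136 g50.0
1.25 t12.32 s121.4mm [ 0.5119 -0.062   0.0797] F [ 6.  28.6  1.3] push25.8 Mz0.01 w0.0137 g50.0
1.32 t12.57 s121.3mm [ 0.5121 -0.0619  0.0797] F [ 7.6 29.9  0.2] push26.6 Mz-0.04 w0.0136 g50.0
1.37 t12.82 s121.3mm [ 0.5122 -0.0618  0.0797] F [ 8.1 29.  -0.1] push25.5 Mz0.03 w0.0135 g50.0
turn 1.3736970421057193
```

```bash
python3 - <<'E'
from h import *
p=K0+.1265*d
for k in(.125,.1235,.122): 
    manip.move_linear(K0+k*d,.04); st('relax')
    if st()<5: break
q=np.array(manip.state()["tool_pos"])
manip.set_gripper(.05); st('open')
manip.move_linear(q+[0,0,.10],.15)
save(cap("wrist"),"w2.png",None,1.2); 
manip.move_pose([.3,.35,.3],yaw(.7)); st('away')
c=cap("top"); save(c,"top2.png",(180,160,380,300),4)
import pickle; pickle.dump(c,open("top2.pkl","wb"))
E
```

```text
relax t13.07 s121.2mm [ 0.5122 -0.0617  0.0797] F [ 8.6 24.9 -2.3] push21.5 Mz0.03 w0.0135 g50.0
 t13.07 s121.2mm [ 0.5122 -0.0617  0.0797] F [ 8.6 24.9 -2.3] push21.5 Mz0.03 w0.0135 g50.0
relax t13.32 s121.1mm [ 0.5122 -0.0616  0.0797] F [ 9.6 20.  -4.5] push16.5 Mz0.05 w0.0135 g50.0
 t13.32 s121.1mm [ 0.5122 -0.0616  0.0797] F [ 9.6 20.  -4.5] push16.5 Mz0.05 w0.0135 g50.0
relax t13.57 s121.0mm [ 0.5122 -0.0615  0.0797] F [10.3 15.  -5.3] push11.5 Mz0.01 w0.0133 g50.0
 t13.57 s121.0mm [ 0.5122 -0.0615  0.0797] F [10.3 15.  -5.3] push11.5 Mz0.01 w0.0133 g50.0
open t14.25 s122.1mm [ 0.5092 -0.0636  0.0795] F [ 0.3 -0.2  0.1] push-0.3 Mz-0.01 w0.0497 g0.0
away t16.86 s-332.9mm [0.3004 0.3494 0.2995] F [-0.4  0.1 -0.5] push0.2 Mz-0.01 w0.0502 g0.0
```

View pics/top2.png

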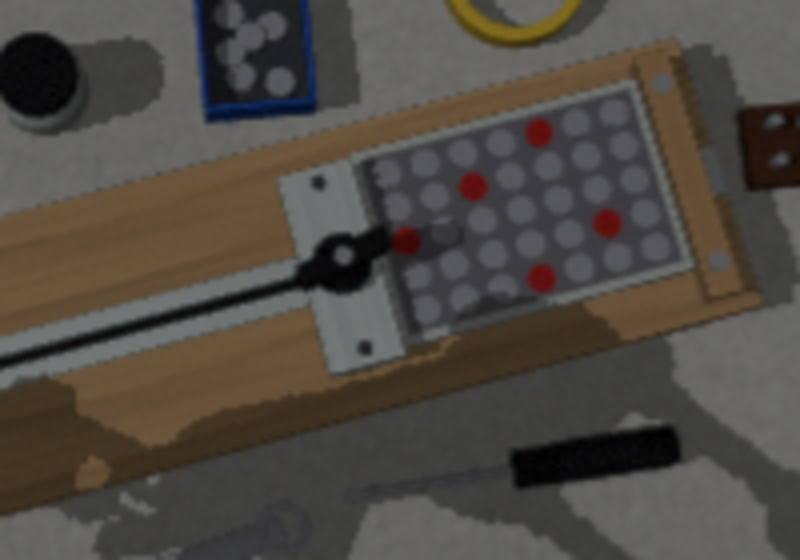

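View pics/w2.png

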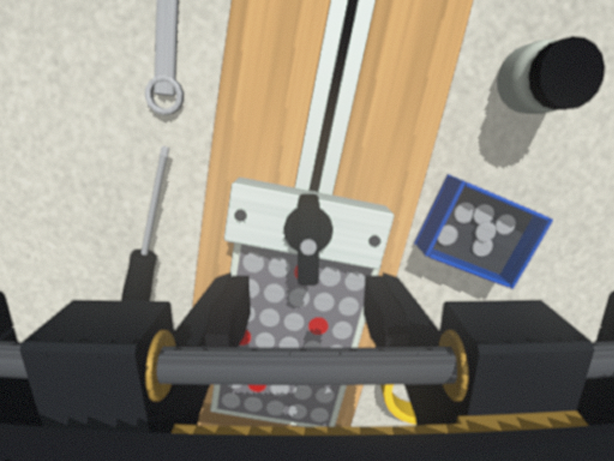

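The top view shows the bar from (300,278) to (388,238), nearly along the slot, so the knob is turned about 1.37 rad. The panel is flush with the fence near (660,175) and with the stop face near (385,250). The wrist view shows no gap at the stop and the bystanders undisturbed. The push force never dropped while the knob was being turned. The arm is clear, so I'm handing in.

```bash
python3 -c "
from h import *
print(order.close_job())"
```

```text
the job is handed in; nothing more can be done
None
```

I slid the stop until the panel was pushed home against the fence, turned the knob to about 1.37 rad (tight), and handed the job in with the arm clear; the judge gave no verdict, and I judged the panel's fit from the camera views and push force without measuring the gaps.

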